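Park the bean shaker's eccentric rotor heavy side down

ROBOT

A 6-joint arm with a two-finger parallel gripper is mounted at the origin on the work surface. World frame = base frame: x ahead of the robot, y to its left, z up, the work surface at z = 0. Lengths are in m, angles in rad, forces in N, time in s.
With the tool pointing down it reaches from about 0.3 to 0.875 m from the base axis. Payload 6.4 kg.
Tool frame: the origin (TCP) lies midway between the tips of the shut fingers; the grasp point (between the pads) lies 19 mm behind it; z points along the fingers, y is the line along which they close (so a half turn about z gives the same grasp; the last joint's range is limited). The gripper opens to 85 mm and grips with 20 to 120 N. Pads are 22 mm wide; open, the fingers measure 114 mm over their backs; the gripper's body (76 mm by 85 mm) begins 54 mm behind the grasp point. The pads swing forward as they close: fully open they stand 13 mm farther back than shut.
Start: joints at [-1.437, 0.181, 1.607, -0, 1.354, -0.206], TCP at [0.192, -0.542, 0.211] pointing down, gripper open.
Joint ranges: [-2.99, 2.99], [-0.89, 2.07], [0.3, 2.58], [-1.14, 4.28], [0, 2.63], [-3.12, 3.12]. Speed limits (rad/s): [2.57, 2.57, 3.01, 3.14, 3.14, 3.14].

INTERFACE

Orientations are given as a unit quaternion [w, x, y, z].
In Python, from bench import ctrl gives the robot as it stands.
- The arm moves only by the tool drive_tool, never from a script. Its argument "plan" is a list that holds one entry, the list of rows, each a list of 4 numbers: the shift along the tool's x, y, z scaled (see below), then the turn about the tool's z scaled (see below). In form: [[[x, y, z, roll], ...]]. A call has 1 to 12 rows; each row is the pose to reach, as a shift and turn from the pose commanded when the call began, along the tool's axes at that moment, turning the shorter way round; what a row does not reach only later rows make up. The controller multiplies each number of a shift by 400 mm and each number of a turn by 180 degrees. A row lasts 1/12 s, in which the tool goes at most 41.7 mm and 7.16 degrees, less where a joint would pass 70% of its speed; a pose out of reach is approached as far as the arm can. A call with a number of a shift or a turn outside -1 to 1 is refused whole. A call with a gripper value outside its range is refused whole. "jaw" is the closure, from 0 (fully open) to 1 (shut), set as the call begins (left out, the last holds). The fingers move at their own pace and stop on an object; the grip force is fixed at half the most. Time passes only in rows, so rows that repeat a pose let the fingers close. It gives the time, the measured TCP pose, the force, the opening and the grip force at its end, in the units of the state.
- ctrl.get_obs(): the state, without advancing time (a new reading comes with each control period).
- ctrl.camera(name): name is "scene" or "side" or "wrist"; returns (picture, depth): 384x512x3 uint8, red, green, blue; 384x512 float32, m along the optical axis (not along the pixel's ray), 0 where there is no reading.
- ctrl.camera_info(name): a dict with "camera_matrix" (3x3 intrinsics, pixels), "R" (3x3) and "t" (3): a world point X has camera coordinates R X + t; the wrist camera has in their place "T_tool_cam" (4x4, takes a point from camera to tool coordinates, whose origin is the TCP and whose axes are the flange's). Camera axes: x right, y down, z forward; pixel columns grow to the right and rows downward; lengths in m; the calibration is good to about 2 mm. A picture is of the moment at which its call begins: read the wrist's pose just before it. camera_info takes no time and is no camera call.
- ctrl.hand_in(): hands the job in; it is judged then, once.
The state is a dict: "time_s": time; "q": joint angles; "dq": joint speeds; "joint_efforts": joint torques, N m; "eef_pos": TCP position; "eef_rot": TCP orientation; "wrist_force": force on the tool from outside, world axes, zero at the start; "torque": the same for the moment, N m; "opening": opening from 0.0 (shut) to 1.0 (fully open); "grasp_force": force on a finger pad.
Only numpy, scipy, OpenCV 4.12 (cv2) and the standard library are available. Lean on these libraries where they do the work, as an engineer would, in place of code of your own. Each camera call takes 0.05 s, during which the arm holds its last target. There are 200 camera calls.

TASK

Raise the clear guard of the bean shaker until it stands straight up and leave it there. Then take the crank handle, turn the sealed rotor through at least one whole turn in one direction to feel where its hidden heavy side is, and bring the heavy side straight down. Finish with the rotor still and your fingers still gripping the handle; do not disturb the mallet, jar and bowl.

Things in the scene. Friction and masses are not known exactly. Their poses are not given: they have to be found in the camera images.
- machine: Bean shaker drive, fixed to the table: white housing 200 mm wide, 155 high, 190 deep, a steel sieve pan on top behind the guard (rim 218 mm above the table, 40 mm or more behind the front face). Origin on the table under the middle of the front face; its -x axis points out of the front towards the operator, y along the face, z up.
- shaft (a point): Point where the rotor's level shaft leaves the front face, 112 mm above the table; the shaft runs along the machine's -x. A blue crank arm turns 60 to 68 mm in front of the face; it and the small counterweight across from the handle reach 41 mm from the shaft axis. Beyond 68 mm there is only the handle.
- rotor (a joint): Angle of crank and drum, rad: 0 = handle straight above the shaft, growing counter-clockwise as seen facing the front face; counts on over whole turns, no stops. Bearing friction of 0.17 N m, dry: the rotor stays where it is left at any angle. Turning takes about 0.31 N m while the heavy side climbs through level, 0.03 N m while it sinks through level, 0.17 N m at the bottom and top.
- crank_grip (a point): Middle of the black handle sleeve, 18 mm diameter, 46 mm long, parallel to the shaft, 93 mm in front of the face and 30 mm from the shaft axis. The sleeve spins freely on its pin, so the fingers can keep their direction (from above) all the way round.
- guard (a joint): Guard angle, rad: 0 = lying level over the crank, pi/2 = standing straight up, 2.3 = folded fully back. The hinge is stiff (about 0.5 N m of dry friction): it stays where it is left.
- guard_hinge (a point): Middle of the guard's hinge line, above the front face, 173 mm above the table; the line runs along the machine's y. The guard is a clear plate 5 mm thick, 150 mm wide, reaching 125 mm from the hinge.
- guard_grip (a point): Middle of the guard's yellow round pull bar, 12 mm diameter, 100 mm between its end posts, parallel to the hinge line and 160 mm from it, with a 29 mm gap between bar and plate edge.
- mallet: Bystander: wooden mallet lying on the table, handle 240 mm long, head 60 mm diameter by 85 mm. Origin on the table below its middle.
- jar: Bystander: clear jar with green cap, 68 mm diameter, 100 mm high. Origin at the centre of its underside.
- bowl: Bystander: steel bowl, 120 mm diameter, 50 mm high. Origin at the centre of its underside.
- drum (a point): Centre of the outer flat of the sealed dark drum (100 mm diameter, 8 to 38 mm in front of the face), which turns with the crank. An off-centre slug is sealed in it, invisible, at an angle to the handle that is unknown and different each time: 0.125 to 0.155 N m when level with the shaft. All else is balanced.

How it is judged:
On the way, in this order (a step that is already met when the one before it is completed fails the run):
1. the guard stands straight up (value of joint guard between 1.37 and 1.77 rad), for 0.3 s.
2. the rotor has been turned a whole turn by its handle ((value of joint rotor above 5.6 rad or value of joint rotor below -5.6 rad) and contact force between the fingers and handle above 1 N).
At the end, for the whole second after the job is handed in: The rotor's heavy side points straight down within 17 degrees, the rotor is still, the fingers still grip the crank handle with at least 2 N, and the guard stands upright within 11 degrees (all of step 1 and angle between slug's own z axis and vertical above 2.84 rad and velocity of joint rotor between -0.05 and 0.05 rad/s and contact force between the fingers and handle above 2 N); the arm keeps its last pose, push and grip.
It fails at once if the mallet, jar or bowl is pushed more than 30 mm (distance of any of mallet, jar, bowl from where it was at the start of the episode above 0.03 m).
It also fails if it takes over 72 s, if anything falls off the work surface, if the arm or the gripper's body presses on something with over 40 N, if the wrist force passes 120 N, or if a joint passes its speed limit or range.

## Working session

There is one attempt and no reset: what is moved stays moved. The work goes in short steps, Python scripts to look and compute and a tool call to move; the robot and the scene stay as the last step left them, time stands still between calls to the robot, and variables do not carry over. Pictures are saved under pics/ and viewed, at most 10 in all, crops included, and the job is handed in when it is done.

Besides the shell and the picture viewer there is one more tool, called after "Call:" as name([rows], argument=value, ...), one row to a line, values as JSON. drive_tool: Moves the arm, as the interface text tells. Its arguments: {"type":"object","properties":{"plan":{"type":"array"},"jaw":{"type":"number"}},"required":["plan"]}

```bash
mkdir -p pics
python3 - <<'E'
from bench import ctrl
import cv2,numpy as np
o=ctrl.get_obs();print(o)
for n in("scene","side"):
    p,d=ctrl.camera(n);cv2.imwrite(f"pics/{n}0.png",p[:,:,::-1]);np.savez(f"{n}0.npz",p=p,d=d)
    print(ctrl.camera_info(n))
print(ctrl.camera_info("wrist"))
a=cv2.imread("pics/scene0.png");b=cv2.imread("pics/side0.png")
E
```

```text
{'time_s': 0.0, 'q': array([-1.43734207e+00,  1.81547973e-01,  1.60801318e+00,  2.39141667e-05,
        1.35380149e+00, -2.06318446e-01]), 'dq': array([-0.00019201, -0.00104209, -0.00032669,  0.00032369,  0.00033132,
        0.00038206]), 'joint_efforts': array([-1.53551773e-03, -4.44865680e+01, -3.51346064e+01, -2.95389782e-04,
        9.21854982e-03, -1.21741192e-05]), 'eef_pos': array([ 0.19156578, -0.54152496,  0.20987779]), 'eef_rot': array([-8.83984410e-04,  9.85604038e-01,  1.69067726e-01,  4.39018032e-05]), 'wrist_force': array([-0.29028791,  0.29602338,  0.1205455 ]), 'torque': array([-0.02520352, -0.02882648, -0.03864111]), 'grasp_force': 0.0, 'opening': 1.0010812387371224}
{'camera_matrix': array([[491.32427946,   0.        , 251.19344611],
       [  0.        , 491.32427946, 180.9503848 ],
       [  0.        ,   0.        ,   1.        ]]), 'R': array([[ 0.00521898,  0.99993397, -0.01023815],
       [ 0.78767252, -0.0104183 , -0.61600605],
       [-0.61607204, -0.00484938, -0.78767489]]), 't': array([-0.10761097, -0.36867822,  1.52363473])}
{'camera_matrix': array([[433.
[... 172 characters left out ...]
09224061, -0.02151131],
       [-0.03486614,  0.56804905, -0.82225582],
       [ 0.08806486, -0.81780924, -0.56871138]]), 't': array([0.56534325, 0.06207407, 1.13734892])}
{'camera_matrix': array([[289.7480133 ,   0.        , 256.64490161],
       [  0.        , 289.7480133 , 192.27595334],
       [  0.        ,   0.        ,   1.        ]]), 'T_tool_cam': array([[-3.51698348e-04, -9.45198377e-01, -3.26496408e-01,
         8.56077819e-02],
       [ 9.99999660e-01, -5.75863195e-04,  5.89919902e-04,
         4.31270680e-04],
       [-7.45608598e-04, -3.26496090e-01,  9.45198258e-01,
        -1.62639437e-01],
       [ 0.00000000e+00,  0.00000000e+00,  0.00000000e+00,
         1.00000000e+00]])}
```

View pics/scene0.png

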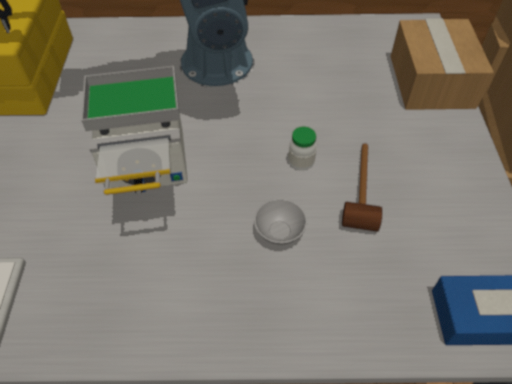

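View pics/side0.png

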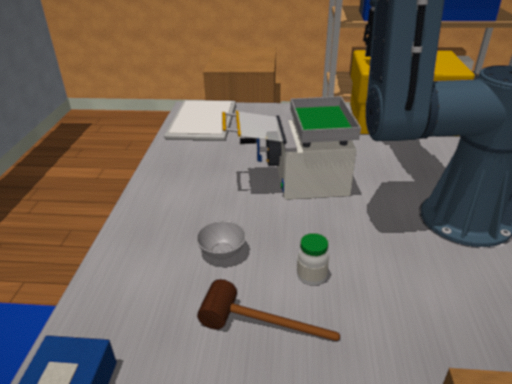

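```bash
cat > h.py <<'E'
import numpy as np,cv2
from bench import ctrl
def pt(n,u,v,d):
    c=ctrl.camera_info(n);K=c["camera_matrix"];x=np.linalg.inv(K)@[u,v,1]*d
    return c["R"].T@(x-c["t"])
def plane(n,u,v,z):
    c=ctrl.camera_info(n);r=c["R"].T@np.linalg.inv(c["camera_matrix"])@[u,v,1];o=-c["R"].T@c["t"]
    return o+r*(z-o[2])/r[2]
def tri(u1,v1,u2,v2):
    A=[];b=[]
    for n,u,v in(("scene",u1,v1),("side",u2,v2)):
        c=ctrl.camera_info(n);r=c["R"].T@np.linalg.inv(c["camera_matrix"])@[u,v,1];r/=np.linalg.norm(r);o=-c["R"].T@c["t"]
        P=np.eye(3)-np.outer(r,r);A.append(P);b.append(P@o)
    return np.linalg.lstsq(np.vstack(A),np.hstack(b),rcond=None)[0]
def proj(n,X):
    c=ctrl.camera_info(n);x=c["camera_matrix"]@(c["R"]@np.array(X)+c["t"]);return x[:2]/x[2]
E
python3 - <<'E'
from h import *
a=np.load("scene0.npz");b=np.load("side0.npz")
ca=cv2.resize(a["p"][60:200,75:200],None,fx=4.8,fy=4.2,interpolation=2) if 0 else cv2.resize(a["p"][60:205,75:205],None,fx=4,fy=4,interpolation=2)
cb=cv2.resize(b["p"][90:205,210:370],None,fx=4,fy=4,interpolation=2)
cv2.imwrite("pics/c1.png",ca[:,:,::-1]);cv2.imwrite("pics/c2.png",cb[:,:,::-1])
for n,f in(("scene",a),("side",b)):
    hsv=cv2.cvtColor(f["p"],cv2.COLOR_RGB2HSV)
    m=cv2.inRange(hsv,(18,140,110),(32,255,255)); 
    k,l,s,c=cv2.connectedComponentsWithStats(m)
    for i in range(1,k):
        if s[i,4]>8:
            dd=f["d"][l==i];print(n,s[i],c[i],np.median(dd),pt(n,*c[i],np.median(dd)))
E
```

```text
scene [   0    0   64  115 3331] [18.15731012 62.58661063] 1.3024092 [ 0.17688586 -0.50959009  0.14564679]
scene [ 0  4  4  6 15] [1.13333333 7.06666667] 1.3217444 [ 0.04337294 -0.56304375  0.22585441]
scene [109 171  47  10 194] [132.18556701 175.79896907] 0.99203587 [ 0.60901567 -0.13382452  0.19938468]
scene [159 170  11   5  41] [164.14634146 171.56097561] 0.9975841 [ 0.59910562 -0.07021615  0.1997003 ]
scene [ 95 178  11   5  34] [100.23529412 179.70588235] 0.9851639 [ 0.61915086 -0.19626905  0.20056632]
scene [104 182  56  12 308] [132.05194805 187.88636364] 0.9607264 [ 0.64721836 -0.12660037  0.2092096 ]
side [353  49  18  85 685] [362.17518248  83.99854015] 1.4856861 [ 0.22328605 -0.5190942   0.16853282]
side [434  50  41  31 896] [450.3984375   66.94308036] 1.4265525 [-0.05403905 -0.51937625  0.22997278]
side [236 111   5  25  65] [237.73846154 122.75384615] 1.175972 [ 0.60587312 -0.12264109  0.20226442]
side [222 112   4  19  56] [223.82142857 120.67857143] 1.1666718 [ 0.64222246 -0.11389953  0.21167588]
```

View pics/c1.png

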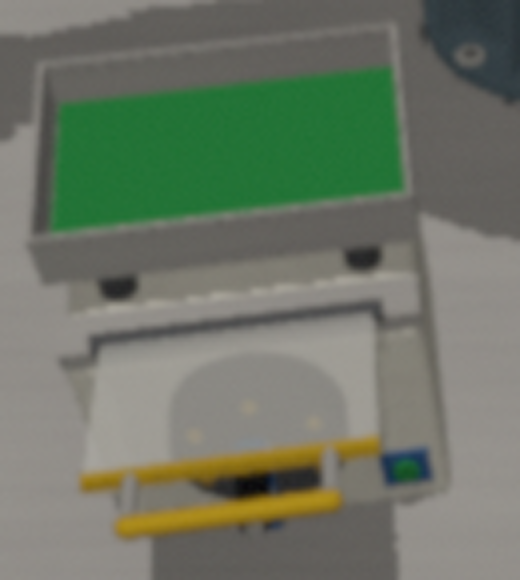

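View pics/c2.png

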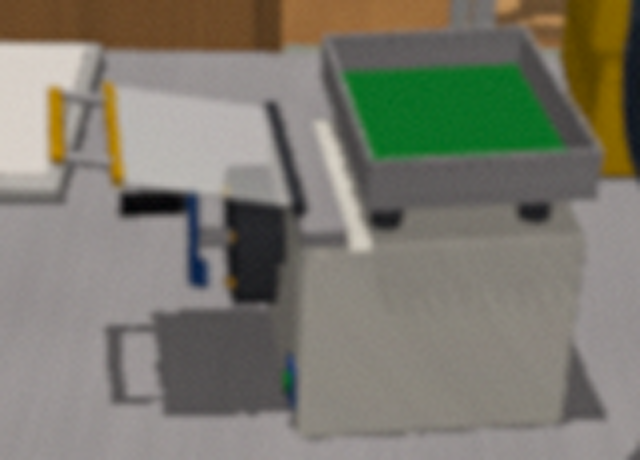

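The scene view shows the machine at left, front facing +x (away from the robot). The yellow pull bar is at about (132,188) and the mallet, jar and bowl are well to the right. In the side view the pull bar is at (224,121), the black handle sleeve near (248,141) at the top, and the guard is slightly raised.

Run:
```python
from h import *
a=np.load("scene0.npz")
hsv=cv2.cvtColor(a["p"],cv2.COLOR_RGB2HSV);m=cv2.inRange(hsv,(18,140,110),(32,255,255));k,l,s,c=cv2.connectedComponentsWithStats(m)
i=l[188,132]
v,u=np.nonzero(l==i);print(cv2.minAreaRect(np.c_[u,v].astype(np.float32)))
P=np.array([pt("scene",x,y,a["d"][y,x]) for y,x in zip(v,u)])
e=np.array([pt("scene",x,y,a["d"][y,x]) for y,x in zip(*np.nonzero(m)) if 95<=x<=170 and 169<=y<=182])
for Q in(P,e):
    w=cv2.fitLine(Q.astype(np.float32),cv2.DIST_HUBER,0,.01,.01).ravel();print(w[:3],w[3:],np.degrees(np.arctan2(-w[0],w[1])))
print("tri",tri(132.05,187.9,223.82,120.7))
print("edge",tri(132,175.8,237.7,122.7))
```

```text
((131.57000732421875, 187.98997497558594), (5.798276424407959, 55.72001647949219), 81.8698959350586)
[-0.13978873  0.99015677  0.00697806] [ 0.6473612  -0.12213071  0.20896974] 8.035818
[-0.14377685  0.98960644  0.00270459] [ 0.60903853 -0.13686147  0.19948792] 8.266485
tri [ 0.64442123 -0.12773196  0.2052522 ]
edge [ 0.60736717 -0.13480993  0.19689754]
```

Call:
drive_tool([
  [[0,0,-0.1,-0.04],[0,0,-0.2,-0.08],[0,0,-0.3,-0.12],[0,0,-0.4,-0.16],[0,0,-0.4,-0.2],[0,0,-0.4,-0.24],[0,0,-0.4,-0.28],[0,0,-0.4,-0.32],[0,0,-0.4,-0.36],[0,0,-0.4,-0.4],[0,0,-0.4,-0.44],[0,0,-0.4,-0.44]],
])

```text
time_s: 1.1
eef_pos: [0.1916, -0.5419, 0.3702]
eef_rot: [-0.0, 0.65, 0.76, 0.0]
wrist_force: [0.0, 0.8, -0.2]
opening: 1.002
grasp_force: 0.0
```

Call:
drive_tool([
  [[0.05,0.08,0,0],[0.1,0.16,0,0],[0.16,0.24,0,0],[0.21,0.32,0,0],[0.27,0.4,0,0],[0.32,0.48,0,0],[0.37,0.56,0,0],[0.43,0.64,0,0],[0.48,0.72,0,0],[0.53,0.8,0,0],[0.57,0.86,0,0],[0.6,0.9,0,0]],
])

```text
time_s: 2.1
eef_pos: [0.5131, -0.2481, 0.3704]
eef_rot: [-0.0, 0.652, 0.758, 0.0]
wrist_force: [-0.7, 0.3, 0.2]
opening: 1.001
grasp_force: 0.0
```

Call:
drive_tool([
  [[0.04,0.06,0,0],[0.1,0.14,0,0],[0.16,0.22,0,0.0],[0.22,0.3,0,0.0],[0.26,0.38,0.05,0.004],[0.26,0.38,0.1,0.004],[0.26,0.38,0.1,0.004]],
], jaw=0.35)

```text
time_s: 2.68
eef_pos: [0.645, -0.1224, 0.3245]
eef_rot: [-0.004, 0.657, 0.754, -0.002]
wrist_force: [-1.0, 0.3, -1.4]
opening: 0.647
grasp_force: 0.0
```

```bash
cat >> h.py <<'E'
from scipy.spatial.transform import Rotation as Ro
def wrist():
    o=ctrl.get_obs();q=o["eef_rot"];R=Ro.from_quat([q[1],q[2],q[3],q[0]]).as_matrix()
    p,d=ctrl.camera("wrist");c=ctrl.camera_info("wrist");T=np.eye(4);T[:3,:3]=R;T[:3,3]=o["eef_pos"]
    return p,d,T@c["T_tool_cam"],c["camera_matrix"],o
def cloud(d,W,K):
    v,u=np.mgrid[:384,:512];X=np.stack([(u-K[0,2])/K[0,0]*d,(v-K[1,2])/K[1,1]*d,d],-1)
    return X@W[:3,:3].T+W[:3,3]
E
python3 - <<'E'
from h import *
p,d,W,K,o=wrist();C=cloud(d,W,K);cv2.imwrite("pics/w1.png",p[:,:,::-1])
print(o["eef_pos"],o["eef_rot"],o["opening"],o["q"])
m=cv2.inRange(cv2.cvtColor(p,cv2.COLOR_RGB2HSV),(18,140,90),(32,255,255));k,l,s,c=cv2.connectedComponentsWithStats(m)
for i in range(1,k):
    if s[i,4]>60:
        Q=C[(l==i)&(d>0)];w=cv2.fitLine(Q.astype(np.float32),cv2.DIST_HUBER,0,.01,.01).ravel();print(s[i],w,Q.min(0),Q.max(0))
E
```

```text
[ 0.64504797 -0.12236472  0.32454956] [-0.00438223  0.65650072  0.75431099 -0.0015933 ] 0.6473153226388391 [-3.67868245e-01  3.05682442e-01  1.22993450e+00 -3.84094458e-06
  1.61530153e+00 -5.06305034e-01]
[212 111  12  91 548] [-0.1465125   0.9891969  -0.00485987  0.6028495  -0.09594254  0.20046973] [ 0.59381312 -0.15160758  0.19552704] [ 0.61319026 -0.06031262  0.20300311]
[251 132  12 104 980] [-0.15309566  0.988197   -0.00533532  0.6454221  -0.12008865  0.21051356] [ 0.63450782 -0.18099228  0.20552085] [ 0.65917924 -0.07402377  0.21276851]
[220 232   9  18 114] [-0.1117239   0.9932968   0.02965206  0.61904204 -0.19770296  0.20060039] [ 0.61435098 -0.20841183  0.19581327] [ 0.62430521 -0.18649566  0.20245046]
[  0 294  22  22 126] [ 0.2665094  -0.00698635  0.9638069   0.2212451  -0.47186166  0.03995806] [ 0.19757095 -0.47894527  0.02113736] [ 0.23103343 -0.46860598  0.07101512]
```

View pics/w1.png

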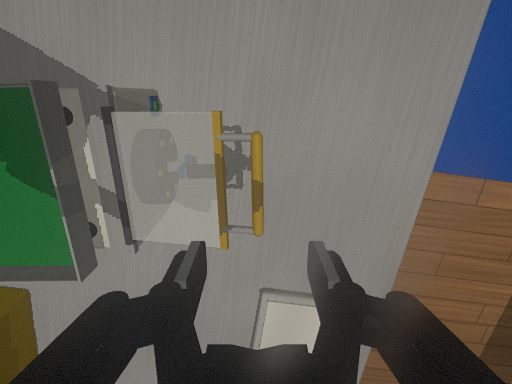

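The wrist view shows the pull bar at (257,184), running up and down the picture, with the plate's yellow edge strip at (220,180). I'll close the jaw to about 20 mm and go down over the bar.

Call:
drive_tool([
  [[-0.012,0.002,0,0],[-0.012,0.002,0,0],[-0.012,0.002,0,0],[-0.012,0.002,0.05,0],[-0.012,0.002,0.1,0],[-0.012,0.002,0.15,0],[-0.012,0.002,0.2,0],[-0.012,0.002,0.24,0],[-0.012,0.002,0.24,0]],
], jaw=0.75)

```text
time_s: 3.48
eef_pos: [0.6455, -0.1299, 0.2319]
eef_rot: [-0.002, 0.657, 0.754, -0.001]
wrist_force: [0.3, 1.1, -1.3]
opening: 0.253
grasp_force: 0.0
```

Run:
```python
from h import *
p,d,W,K,o=wrist();C=cloud(d,W,K);cv2.imwrite("pics/w2.png",p[:,:,::-1])
print(o["eef_pos"],o["eef_rot"],o["opening"],o["wrist_force"])
m=cv2.inRange(cv2.cvtColor(p,cv2.COLOR_RGB2HSV),(18,140,70),(32,255,255));k,l,s,c=cv2.connectedComponentsWithStats(m)
for i in range(1,k):
    if s[i,4]>60:
        Q=C[(l==i)&(d>0)];w=cv2.fitLine(Q.astype(np.float32),cv2.DIST_HUBER,0,.01,.01).ravel();print(s[i],w,Q.min(0),Q.max(0))
```

```text
[ 0.64549215 -0.12985661  0.23188477] [-0.00227208  0.65711639  0.75378529 -0.00078858] 0.2531006864624378 [ 0.27257484  1.08298903 -1.31288794]
[ 189  107   23  160 1359] [-0.14511424  0.98938805 -0.00728447  0.6038667  -0.10261534  0.20047635] [ 0.59328192 -0.17854055  0.19449209] [ 0.6164084  -0.06023797  0.20336051]
[ 248  137   18  147 2196] [-0.1557651   0.987777   -0.00581335  0.6458855  -0.12201717  0.2100657 ] [ 0.6341643  -0.18098127  0.20440844] [ 0.65975437 -0.07347261  0.21284508]
```

View pics/w2.png

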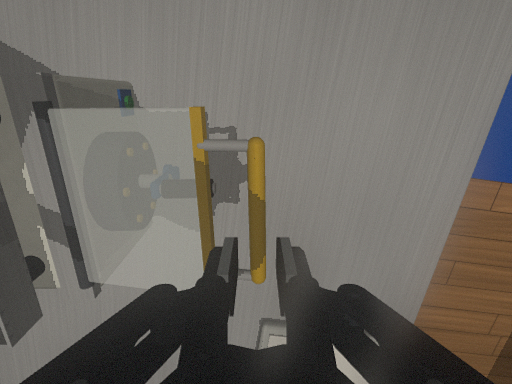

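The bar at (257,210) lies between the fingers, and the edge strip is clear of the inner finger. Going down and closing.

Call:
drive_tool([
  [[0.006,0.003,0.04,0],[0.006,0.003,0.08,0],[0.006,0.003,0.097,0],[0.006,0.003,0.097,0]],
])

```text
time_s: 3.87
eef_pos: [0.6479, -0.1273, 0.1958]
eef_rot: [-0.0, 0.657, 0.754, -0.0]
wrist_force: [-0.6, 0.4, 0.5]
opening: 0.252
grasp_force: 0.0
```

Call:
drive_tool([
  [[0,0,0,0],[0,0,0,0],[0,0,0,0],[0,0,0,0]],
], jaw=1.0)

```text
time_s: 4.2
eef_pos: [0.6489, -0.1273, 0.1973]
eef_rot: [0.001, 0.656, 0.754, 0.0]
wrist_force: [1.2, 0.3, -0.2]
opening: 0.001
grasp_force: 0.0
```

Run:
```python
from h import *
p,d,W,K,o=wrist();C=cloud(d,W,K)
print(o["eef_pos"],o["opening"],o["wrist_force"])
m=cv2.inRange(cv2.cvtColor(p,cv2.COLOR_RGB2HSV),(18,140,70),(32,255,255));k,l,s,c=cv2.connectedComponentsWithStats(m)
for i in range(1,k):
    if s[i,4]>60:
        Q=C[(l==i)&(d>0)];w=cv2.fitLine(Q.astype(np.float32),cv2.DIST_HUBER,0,.01,.01).ravel();print(s[i],w,Q.min(0),Q.max(0))
q,_=ctrl.camera("side")
cv2.imwrite("pics/w3.png",np.hstack([cv2.resize(p,None,fx=.75,fy=.75),cv2.resize(q[80:200,200:330],(384,288),interpolation=2)])[:,:,::-1])
```

```text
[ 0.64885188 -0.12725845  0.19727845] 0.0013783669090623593 [ 1.22612973  0.33097122 -0.24945341]
[ 168  113   31  171 1942] [-0.15262234  0.9882795  -0.00316845  0.60462177 -0.10755104  0.20060372] [ 0.59332775 -0.1668513   0.19402905] [ 0.61692103 -0.06015022  0.2034099 ]
[ 239  150   21   96 1680] [-0.14188378  0.98983043 -0.01023581  0.6419137  -0.10002053  0.21073839] [ 0.63422546 -0.12925334  0.20468647] [ 0.65099847 -0.07327408  0.21292949]
```

View pics/w3.png

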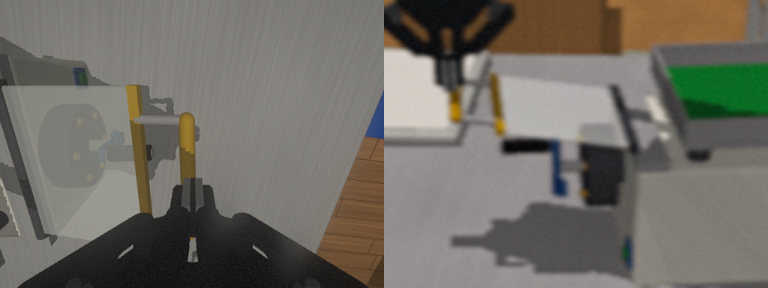

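The fingers closed on the top of the bar and slipped off; the bar hasn't moved. I'll reopen and go deeper.

Call:
drive_tool([
  [[0,-0.003,-0.03,0],[0,-0.003,-0.03,0],[0,-0.003,-0.03,0],[0,-0.003,-0.03,0]],
], jaw=0.73)

```text
time_s: 4.63
eef_pos: [0.6473, -0.1273, 0.2086]
eef_rot: [0.0, 0.656, 0.754, 0.0]
wrist_force: [-0.2, -0.3, 0.1]
opening: 0.269
grasp_force: 0.0
```

Call:
drive_tool([
  [[0,0,0.02,0],[0,0,0.04,0],[0,0,0.055,0],[0,0,0.055,0],[0,0,0.055,0]],
])

```text
time_s: 5.05
eef_pos: [0.6464, -0.1269, 0.1846]
eef_rot: [-0.001, 0.656, 0.754, -0.0]
wrist_force: [-0.3, 0.0, 0.0]
opening: 0.274
grasp_force: 0.0
```

Call:
drive_tool([
  [[0,0,0,0],[0,0,0,0],[0,0,0,0],[0,0,0,0]],
], jaw=1.0)

```text
time_s: 5.38
eef_pos: [0.6453, -0.1273, 0.1853]
eef_rot: [-0.002, 0.656, 0.754, -0.001]
wrist_force: [-5.0, -0.5, -0.4]
opening: 0.089
grasp_force: 58.3
```

Call:
drive_tool([
  [[0,-0.004,-0.018,0],[0,-0.0095,-0.037,0],[0,-0.016,-0.056,0],[0,-0.023,-0.074,0],[0,-0.032,-0.093,0],[0,-0.041,-0.11,0],[0,-0.041,-0.11,0]],
])

```text
time_s: 5.97
eef_pos: [0.6313, -0.1299, 0.2329]
eef_rot: [0.002, 0.656, 0.754, 0.001]
wrist_force: [-0.4, -0.0, 0.3]
opening: 0.0
grasp_force: 0.0
```

Run:
```python
from h import *
p,d,W,K,o=wrist();C=cloud(d,W,K)
print(o["eef_pos"],o["opening"],o["wrist_force"],o["torque"])
m=cv2.inRange(cv2.cvtColor(p,cv2.COLOR_RGB2HSV),(18,140,70),(32,255,255));k,l,s,c=cv2.connectedComponentsWithStats(m)
for i in range(1,k):
    if s[i,4]>60:
        Q=C[(l==i)&(d>0)];w=cv2.fitLine(Q.astype(np.float32),cv2.DIST_HUBER,0,.01,.01).ravel();print(s[i],w,Q.min(0),Q.max(0))
```

```text
[ 0.63134051 -0.12987468  0.23290833] 0.0003924354352826151 [-0.42522521 -0.03171816  0.2748457 ] [-0.00899504 -0.00517657  0.01881902]
[ 208  110   20  176 1539] [-0.14428757  0.98951745 -0.00601957  0.603407   -0.10862965  0.20591979] [ 0.59224976 -0.19171629  0.19976236] [ 0.61708582 -0.0603132   0.29672141]
[ 266  142   18  105 1578] [-0.1437933   0.989563   -0.0094089   0.64133614 -0.10561495  0.2172405 ] [ 0.6322974  -0.14529931  0.21305322] [ 0.65269275 -0.0738761   0.21981855]
```

Run:
```python
from h import *
p,d,W,K,o=wrist()
T=ctrl.camera_info("wrist")["T_tool_cam"];C=cloud(d,T,K)
b=(p.max(2)<75)&(d>0)&(abs(C[...,0])<.03)&(abs(C[...,1])<.05)&(C[...,2]<.04)
Q=C[b]
for z in np.arange(-.08,.041,.01):
    s=Q[(Q[:,2]>=z)&(Q[:,2]<z+.01)]
    if len(s): print(round(z,3),len(s),s.min(0).round(4),s.max(0).round(4))
m=cv2.inRange(cv2.cvtColor(p,cv2.COLOR_RGB2HSV),(18,140,70),(32,255,255));m[:,:255]=0
Y=C[(m>0)&(d>0)];print("bar tool",np.percentile(Y,[2,50,98],0).round(4))
q,_=ctrl.camera("side")
cv2.imwrite("pics/w4.png",np.hstack([cv2.resize(p[100:340,180:340],(400,600),interpolation=2),cv2.resize(q[80:170,200:260],(400,600),interpolation=2)])[:,:,::-1])
```

```text
-0.08 5769 [-0.012  -0.0404 -0.08  ] [ 0.0145  0.0431 -0.07  ]
-0.07 1867 [-0.0119 -0.032  -0.07  ] [ 0.014   0.0359 -0.06  ]
-0.06 713 [-0.0114 -0.0122 -0.06  ] [ 0.0121  0.0168 -0.05  ]
-0.05 582 [ 0.0055 -0.0123 -0.05  ] [ 0.0118  0.0149 -0.04  ]
-0.04 425 [ 0.0055 -0.0122 -0.04  ] [ 0.0115  0.015  -0.03  ]
-0.03 132 [ 0.0059 -0.0114 -0.03  ] [ 0.0113  0.0136 -0.0237]
0.01 4 [-0.0214  0.0107  0.0144] [-0.0165  0.0193  0.0175]
0.03 2 [ 0.0132 -0.0199  0.0306] [ 0.024  -0.0197  0.0319]
bar tool [[-0.0141  0.0082  0.0127]
 [ 0.024   0.0132  0.0143]
 [ 0.0529  0.0187  0.0174]]
```

View pics/w4.png

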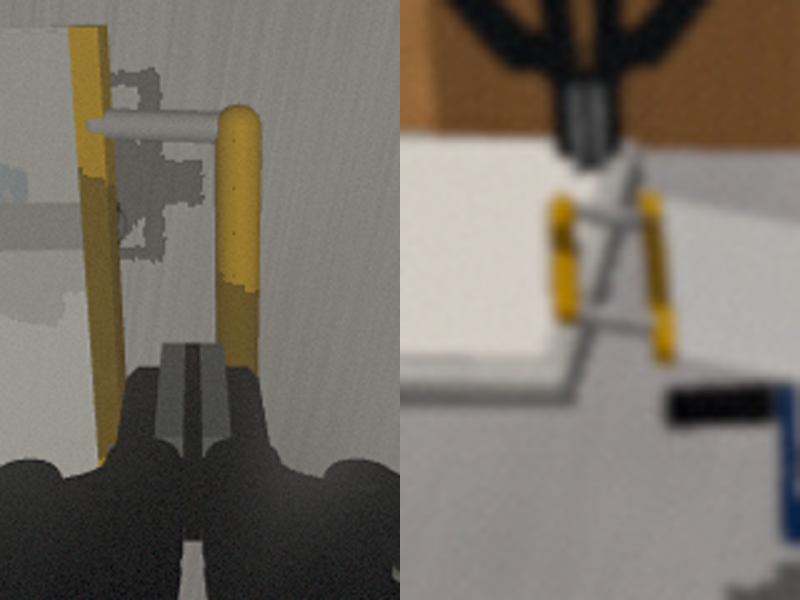

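The left view shows closed fingers, with the grey pads ending near wrist pixel (258,238), above and left of the bar. I'll measure the pad tip depth directly.

Run:
```python
from h import *
p,d,W,K,o=wrist()
T=ctrl.camera_info("wrist")["T_tool_cam"];C=cloud(d,T,K)
for v in(232,236,240,244,248,256,264,272,280,290):
    print(v,[(u,tuple((C[v,u]*1000).round().astype(int)),int(p[v,u].mean())) for u in(246,252,257,262,270)])
```

```text
232 [(246, (np.int64(-115), np.int64(-15), np.int64(229)), 125), (252, (np.int64(-116), np.int64(-6), np.int64(231)), 128), (257, (np.int64(-115), np.int64(2), np.int64(230)), 128), (262, (np.int64(-115), np.int64(9), np.int64(230)), 125), (270, (np.int64(-5), np.int64(10), np.int64(13)), 76)]
236 [(246, (np.int64(-122), np.int64(-15), np.int64(230)), 123), (252, (np.int64(-122), np.int64(-6), np.int64(230)), 121), (257, (np.int64(-122), np.int64(2), np.int64(230)), 116), (262, (np.int64(-122), np.int64(9), np.int64(230)), 118), (270, (np.int64(-8), np.int64(10), np.int64(12)), 74)]
240 [(246, (np.int64(11), np.int64(-4), np.int64(-27)), 78), (252, (np.int64(10), np.int64(-1), np.int64(-26)), 70), (257, (np.int64(11), np.int64(2), np.int64(-27)), 48), (262, (np.int64(11), np.int64(4), np.int64(-27)), 73), (270, (np.int64(-11), np.int64(11), np.int64(13)), 67)]
244 [(246, (np.int64(11), np.int64(-4), np.int64(-31)), 75), (252, (np.int64(10), np.int64(-1), np.int64(-31)), 74), (257, (np.int64(11), np.int64(2), np.int64(-31)), 45), (262, (np.int64(11), np.int64(4), np.int64(-32)), 70), 
[... 1040 characters left out ...]
p.int64(2), np.int64(-56)), 38), (262, (np.int64(11), np.int64(4), np.int64(-56)), 69), (270, (np.int64(11), np.int64(7), np.int64(-56)), 71)]
280 [(246, (np.int64(11), np.int64(-3), np.int64(-62)), 35), (252, (np.int64(8), np.int64(-1), np.int64(-58)), 80), (257, (np.int64(8), np.int64(2), np.int64(-58)), 36), (262, (np.int64(8), np.int64(4), np.int64(-58)), 68), (270, (np.int64(11), np.int64(7), np.int64(-62)), 41)]
290 [(246, (np.int64(12), np.int64(-3), np.int64(-69)), 32), (252, (np.int64(7), np.int64(0), np.int64(-62)), 33), (257, (np.int64(3), np.int64(2), np.int64(-58)), 34), (262, (np.int64(10), np.int64(4), np.int64(-67)), 30), (270, (np.int64(12), np.int64(7), np.int64(-70)), 36)]
```

The pad tips are actually at tool z ≈ −25 mm, so the reported TCP is about 25 mm beyond them and I was gripping too high. I'll go correspondingly deeper.

Call:
drive_tool([
  [[0.003,0.029,0,0],[0.003,0.029,0,0],[0.003,0.029,0.0,0],[0.003,0.029,0.04,0],[0.003,0.029,0.08,0],[0.003,0.029,0.115,0],[0.003,0.029,0.14,0],[0.003,0.029,0.14,0]],
], jaw=0.73)

```text
time_s: 6.83
eef_pos: [0.6402, -0.1261, 0.1708]
eef_rot: [-0.003, 0.656, 0.754, -0.001]
wrist_force: [-0.0, 0.1, -0.5]
opening: 0.271
grasp_force: 0.0
```

Call:
drive_tool([
  [[0,0,0,0],[0,0,0,0],[0,0,0,0],[0,0,0,0]],
], jaw=1.0)

```text
time_s: 7.17
eef_pos: [0.6428, -0.1263, 0.1746]
eef_rot: [0.001, 0.656, 0.755, 0.001]
wrist_force: [4.5, 2.0, -3.0]
opening: 0.114
grasp_force: 58.4
```

Call:
drive_tool([
  [[0,-0.009,-0.029,0],[0,-0.019,-0.057,0],[0,-0.032,-0.084,0],[0,-0.047,-0.11,0],[0,-0.064,-0.135,0],[0,-0.082,-0.159,0],[0,-0.082,-0.159,0]],
])

```text
time_s: 7.75
eef_pos: [0.6096, -0.1315, 0.2403]
eef_rot: [0.001, 0.656, 0.754, 0.0]
wrist_force: [-0.0, 0.6, 1.6]
opening: 0.115
grasp_force: 60.6
```

Call:
drive_tool([
  [[0,-0.02,-0.022,0],[0,-0.042,-0.043,0],[0,-0.065,-0.062,0],[0,-0.09,-0.079,0],[0,-0.116,-0.094,0],[0,-0.143,-0.107,0],[0,-0.171,-0.118,0],[0,-0.199,-0.128,0],[0,-0.228,-0.134,0],[0,-0.258,-0.139,0],[0,-0.29,-0.142,0],[0,-0.31,-0.142,0]],
])

```text
time_s: 8.75
eef_pos: [0.4889, -0.1505, 0.2983]
eef_rot: [0.005, 0.657, 0.754, 0.001]
wrist_force: [5.7, -2.6, 8.1]
opening: 0.11
grasp_force: 62.5
```

Run:
```python
from h import *
p,d,W,K,o=wrist();C=cloud(d,W,K)
print(o["eef_pos"],o["opening"],o["wrist_force"],o["grasp_force"],o["time_s"])
m=cv2.inRange(cv2.cvtColor(p,cv2.COLOR_RGB2HSV),(18,140,70),(32,255,255));k,l,s,c=cv2.connectedComponentsWithStats(m)
for i in range(1,k):
    if s[i,4]>60:
        Q=C[(l==i)&(d>0)];w=cv2.fitLine(Q.astype(np.float32),cv2.DIST_HUBER,0,.01,.01).ravel();print(s[i],w.round(4),Q.min(0),Q.max(0))
```

```text
[ 0.48888083 -0.15052576  0.29829613] 0.11045342306300303 [ 5.74072284 -2.58386682  8.14385324] 62.47469365596771 8.75
[249 115  13  41 501] [-0.1596  0.9868 -0.0272  0.4806 -0.0878  0.2976] [ 0.47622782 -0.10347969  0.17531297] [ 0.48901763 -0.07862808  0.299253  ]
[ 243  165   26  185 3948] [-0.1597  0.987  -0.0154  0.489  -0.1426  0.3378] [ 0.47713215 -0.20246658  0.33223615] [ 0.50341892 -0.0976708   0.39222557]
[   0  286   98   98 7027] [ 0.5278  0.0042  0.8494  0.1819 -0.4727  0.0896] [ 0.0565614  -0.55287512  0.00288475] [ 0.43606522 -0.14553351  0.40442843]
```

The bar and edge strip line up vertically, so the guard is at about 1.57 rad. Releasing and lifting.

Call:
drive_tool([
  [[0,0,0,0],[0,0,0,0],[0,0,0,0],[0,0,0,0],[0,0,-0.06,0],[0,0,-0.15,0],[0,0,-0.22,0],[0,0,-0.22,0]],
], jaw=0.6)

```text
time_s: 9.47
eef_pos: [0.4888, -0.1492, 0.3886]
eef_rot: [0.004, 0.656, 0.755, 0.001]
wrist_force: [0.6, -1.3, 0.7]
opening: 0.4
grasp_force: 0.0
```

Run:
```python
from h import *
p,d,W,K,o=wrist();C=cloud(d,W,K)
print(o["eef_pos"],o["opening"],o["time_s"])
m=cv2.inRange(cv2.cvtColor(p,cv2.COLOR_RGB2HSV),(18,140,70),(32,255,255));k,l,s,c=cv2.connectedComponentsWithStats(m)
for i in range(1,k):
    if s[i,4]>60:
        Q=C[(l==i)&(d>0)];w=cv2.fitLine(Q.astype(np.float32),cv2.DIST_HUBER,0,.01,.01).ravel();print(s[i],w.round(4),Q.min(0),Q.max(0))
p,d=ctrl.camera("scene");C=np.array([[pt("scene",u,v,d[v,u]) for u in range(70,210)] for v in range(80,230)])
np.savez("s2.npz",p=p,d=d,C=C)
q,e=ctrl.camera("side");D=np.array([[pt("side",u,v,e[v,u]) for u in range(200,300)] for v in range(60,210)])
# handle: black pixels in front of face
for n,i,X in(("scene",p[80:230,70:210],C),("side",q[60:210,200:300],D)):
    m=(i.max(2)<50)&(X[...,2]>.06)&(X[...,2]<.2)&(X[...,0]>.5)&(X[...,0]<.7)
    k,l,s,c=cv2.connectedComponentsWithStats(m.astype(np.uint8))
    for j in range(1,k):
        if s[j,4]>10:
            Q=X[l==j];print(n,s[j],c[j],np.percentile(Q,[2,50,98],0).round(4))
    b=cv2.inRange(cv2.cvtColor(i,cv2.COLOR_RGB2HSV),(105,120,30),(125,255,255))>0
    Q=X[b&(X[...,0]>.5)];print("blue",len(Q),np.percentile(Q,[2,50,98],0).round(4))
cv2.imwrite("pics/v5.png",np.hstack([cv2.resize(p[80:210,70:200],(400,400),interpolation=2),cv2.resize(q[60:200,200:300],(400,560),interpolation=2)[:400]])[:,:,::-1])
```

```text
[ 0.48877506 -0.14921976  0.38862962] 0.39974877620372073 9.4667
[250 108   9  27 212] [-0.163   0.9866  0.0084  0.4794 -0.0887  0.2977] [ 0.47546849 -0.11535644  0.17790864] [ 0.48872802 -0.07877539  0.29955001]
[ 246  138   17  129 1725] [-0.1585  0.9873 -0.008   0.4884 -0.1464  0.3375] [ 0.47609342 -0.20581142  0.33230533] [ 0.50252476 -0.09826238  0.34042091]
[    0   256   118   128 10109] [ 0.5137  0.01    0.8579  0.1622 -0.4758  0.1278] [-0.01562083 -0.55192103  0.00349854] [ 0.43123089 -0.14400721  0.49501197]Traceback (most recent call last):
  File "<stdin>", line 8, in <module>
  File "h.py", line 4, in pt
    c=ctrl.camera_info(n);K=c["camera_matrix"];x=np.linalg.inv(K)@[u,v,1]*d
ValueError: time passes only in moves, steps and waits
```

```bash
cat >> h.py <<'E'
def fixed(n):
    p,d=ctrl.camera(n);c=ctrl.camera_info(n);W=np.eye(4);W[:3,:3]=c["R"].T;W[:3,3]=-c["R"].T@c["t"]
    return p,d,cloud(d,W,c["camera_matrix"])
E
cat > look.py <<'E'
from h import *
import sys
out=[]
for n,(v0,v1,u0,u1) in(("scene",(80,210,70,200)),("side",(60,200,200,300))):
    p,d,X=fixed(n);i=p[v0:v1,u0:u1];X=X[v0:v1,u0:u1]
    m=(i.max(2)<50)&(X[...,2]>.04)&(X[...,2]<.2)&(X[...,0]>.5)&(X[...,0]<.7)
    k,l,s,c=cv2.connectedComponentsWithStats(m.astype(np.uint8))
    for j in range(1,k):
        if s[j,4]>10:
            Q=X[l==j];print(n,s[j],c[j]+[u0,v0],np.percentile(Q,[2,50,98],0).round(4).tolist())
    b=cv2.inRange(cv2.cvtColor(i,cv2.COLOR_RGB2HSV),(105,120,30),(125,255,255))>0
    Q=X[b&(X[...,0]>.52)&(X[...,2]>.04)]
    if len(Q):print("blue",len(Q),np.percentile(Q,[2,50,98],0).round(4).tolist())
    out.append(cv2.resize(i,(400,500),interpolation=2))
cv2.imwrite(sys.argv[1],np.hstack(out)[:,:,::-1])
E
python3 look.py pics/v5.png
```

```text
scene [ 49  78  42  33 647] [139.7202473  171.98763524] [[0.5189, -0.1876, 0.0764], [0.528, -0.1367, 0.1277], [0.6012, -0.1031, 0.1527]]
blue 61 [[0.5442, -0.1484, 0.0813], [0.5552, -0.1374, 0.1457], [0.6004, -0.1252, 0.1518]]
side [41 78 15  6 67] [248.13432836 140.3880597 ] [[0.5603, -0.138, 0.1387], [0.5796, -0.1293, 0.1466], [0.599, -0.1234, 0.152]]
side [67 79  3  8 16] [267.625 142.5  ] [[0.521, -0.1573, 0.1207], [0.5239, -0.1289, 0.1361], [0.5283, -0.1116, 0.1524]]
side [ 67  89  10  16 120] [271.98333333 156.76666667] [[0.5001, -0.1444, 0.084], [0.5111, -0.1011, 0.1113], [0.5265, -0.0952, 0.1324]]
blue 42 [[0.5469, -0.1395, 0.0807], [0.5524, -0.1342, 0.1129], [0.5574, -0.1295, 0.1504]]
```

View pics/v5.png

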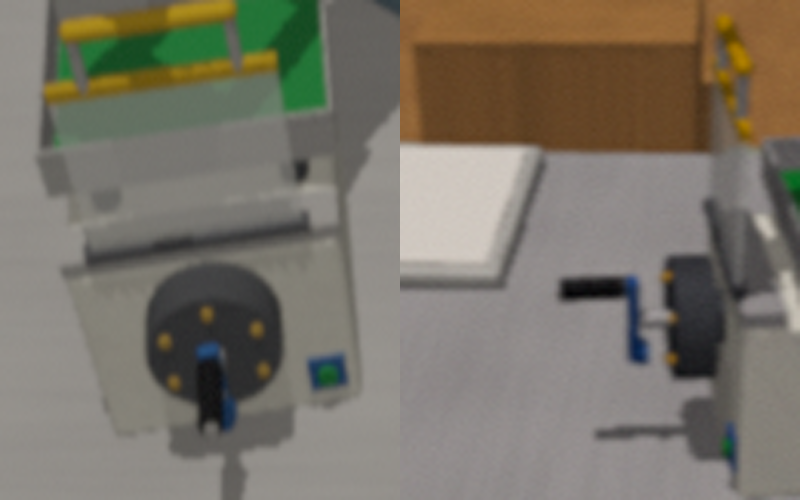

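The handle sleeve is at the top (about angle 0), at side pixel (248,140), and the guard stands upright. I'll turn the tool so its x runs along the shaft and place it in front of the guard.

Call:
drive_tool([
  [[0,0.05,0,0.04],[0,0.12,0,0.08],[0,0.19,0,0.12],[0.002,0.27,0,0.16],[0.002,0.27,0,0.2],[0.002,0.27,0,0.24],[0.002,0.27,0,0.28],[0.002,0.27,0,0.32],[0.002,0.27,0,0.36],[0.002,0.27,0,0.4],[0.002,0.27,0,0.44],[0.002,0.27,0,0.48]],
], jaw=0.5)

```text
time_s: 10.67
eef_pos: [0.5931, -0.1322, 0.3799]
eef_rot: [-0.001, 0.995, 0.102, -0.002]
wrist_force: [-0.3, 0.2, -0.5]
opening: 0.501
grasp_force: 0.0
```

Call:
drive_tool([
  [[0,0,0.08,0.016],[0,0,0.16,0.016],[0,0,0.24,0.016],[0,0,0.3,0.016],[0,0,0.3,0.016],[0,0,0.3,0.016]],
])

```text
time_s: 11.17
eef_pos: [0.5922, -0.1319, 0.2597]
eef_rot: [-0.001, 0.997, 0.08, -0.003]
wrist_force: [0.4, -0.0, 0.1]
opening: 0.502
grasp_force: 0.0
```

Run:
```python
from h import *
p,d,W,K,o=wrist();C=cloud(d,W,K)
print(o["eef_pos"],o["eef_rot"],o["opening"],o["time_s"],o["q"])
n=np.array([.988,.155]);u=(C[...,:2]-[.489,-.150])@n;w=(C[...,:2]-[.489,-.150])@[.155,-.988]
m=(p.max(2)<70)&(d>0)&(C[...,2]>.12)&(C[...,2]<.165)&(u>.045)&(u<.14)&(abs(w)<.05)
Q=np.c_[u[m],w[m],C[...,2][m]];print(len(Q),np.percentile(Q,[1,10,50,90,99],0).round(4))
f=Q[(Q[:,0]>.072)];l=cv2.fitLine(f[:,:2].astype(np.float32),cv2.DIST_HUBER,0,.01,.01).ravel();print(l)
cv2.imwrite("pics/w6.png",p[:,:,::-1])
```

```text
[ 0.59220436 -0.13192515  0.25969921] [-0.00139939  0.99682647  0.07954951 -0.00262855] 0.5024382155536113 11.1667 [-4.14573113e-01  2.19343728e-01  1.46253553e+00 -2.98912123e-05
  1.46566902e+00  9.96958427e-01]
773 [[ 0.0671 -0.0055  0.1407]
 [ 0.0768 -0.0045  0.1455]
 [ 0.0963  0.0025  0.149 ]
 [ 0.1152  0.0095  0.1506]
 [ 0.1183  0.0109  0.1515]]
[ 0.99999267 -0.00382902  0.09680013  0.00242031]
```

Call:
drive_tool([
  [[0.013,0.0065,0.06,0],[0.013,0.0065,0.12,0],[0.013,0.0065,0.18,0],[0.013,0.0065,0.24,0],[0.013,0.0065,0.3,0],[0.013,0.0065,0.35,0],[0.013,0.0065,0.39,0],[0.013,0.0065,0.39,0],[0.013,0.0065,0.39,0]],
])

```text
time_s: 11.97
eef_pos: [0.6001, -0.1347, 0.1077]
eef_rot: [0.0, 0.997, 0.08, 0.0]
wrist_force: [0.2, -0.4, 0.6]
opening: 0.498
grasp_force: 0.0
```

Call:
drive_tool([
  [[0,0,0,0],[0,0,0,0],[0,0,0,0],[0,0,0,0],[0,0,0,0]],
], jaw=1.0)

```text
time_s: 12.38
eef_pos: [0.6009, -0.1347, 0.1089]
eef_rot: [0.001, 0.997, 0.08, 0.002]
wrist_force: [0.4, 2.4, 6.2]
opening: 0.186
grasp_force: 58.5
```

Run:
```python
from h import *
import numpy as np
o=ctrl.get_obs();print(o)
p,d,W,K,o=wrist();C=cloud(d,W,K);cv2.imwrite("pics/w7.png",p[:,:,::-1])
r=.075
for s in(1,-1):
  for k in(20,):
    print("dir",s)
    pos=[(round(r*np.sin(t),4)*s,round(-r*(np.cos(t)-1),4)) for t in np.radians(np.arange(7.5,361,7.5))]
print([(round(-.075*np.sin(t),4),round(.075*(1-np.cos(t)),4)) for t in np.radians(np.arange(0,361,7.5))])
```

```text
{'time_s': 12.3833, 'q': array([-4.13203195e-01,  3.71176628e-01,  1.58695604e+00,  4.21914077e-04,
        1.17937268e+00,  9.98034617e-01]), 'dq': array([-0.00117068, -0.00083187, -0.00063059,  0.00035822,  0.00012048,
       -0.00154883]), 'joint_efforts': array([-9.30954125e-01, -4.71820629e+01, -2.96298212e+01, -3.94612988e-01,
       -1.79633824e-01, -1.05245263e-02]), 'eef_pos': array([ 0.60090437, -0.13469369,  0.10885724]), 'eef_rot': array([7.95241643e-04, 9.96823601e-01, 7.96146597e-02, 1.89266607e-03]), 'wrist_force': array([0.36059145, 2.38631372, 6.1855223 ]), 'torque': array([ 0.20613409,  0.01522587, -0.03372439]), 'grasp_force': 58.50046992301941, 'opening': 0.18635493825863061}
dir 1
dir -1
[(np.float64(-0.0), np.float64(0.0)), (np.float64(-0.0098), np.float64(0.0006)), (np.float64(-0.0194), np.float64(0.0026)), (np.float64(-0.0287), np.float64(0.0057)), (np.float64(-0.0375), np.float64(0.01)), (np.float64(-0.0457), np.float64(0.0155)), (np.float64(-0.053), np.float64(0.022)), (np.float64(-0.0595), np.float64(0.0293)), (np.float64(-0.065), np.float64(0.0375)), (np.f
[... 960 characters left out ...]
 (np.float64(0.065), np.float64(0.1125)), (np.float64(0.0693), np.float64(0.1037)), (np.float64(0.0724), np.float64(0.0944)), (np.float64(0.0744), np.float64(0.0848)), (np.float64(0.075), np.float64(0.075)), (np.float64(0.0744), np.float64(0.0652)), (np.float64(0.0724), np.float64(0.0556)), (np.float64(0.0693), np.float64(0.0463)), (np.float64(0.065), np.float64(0.0375)), (np.float64(0.0595), np.float64(0.0293)), (np.float64(0.053), np.float64(0.022)), (np.float64(0.0457), np.float64(0.0155)), (np.float64(0.0375), np.float64(0.01)), (np.float64(0.0287), np.float64(0.0057)), (np.float64(0.0194), np.float64(0.0026)), (np.float64(0.0098), np.float64(0.0006)), (np.float64(0.0), np.float64(0.0))]
```

Run:
```python
import numpy as np
g=lambda a:(round(75*np.sin(np.radians(a))),round(75*(1-np.cos(np.radians(a)))))
for s in range(0,360,20):
    y0,z0=g(s);print(s,"[["+", ".join("[0, %g, %g, 0]"%((g(a)[0]-y0)/1000,(g(a)[1]-z0)/1000) for a in range(s+5,s+21,5))+"]]")
```

```text
0 [[[0, 0.007, 0, 0], [0, 0.013, 0.001, 0], [0, 0.019, 0.003, 0], [0, 0.026, 0.005, 0]]]
20 [[[0, 0.006, 0.002, 0], [0, 0.011, 0.005, 0], [0, 0.017, 0.009, 0], [0, 0.022, 0.013, 0]]]
40 [[[0, 0.005, 0.004, 0], [0, 0.009, 0.009, 0], [0, 0.013, 0.014, 0], [0, 0.017, 0.019, 0]]]
60 [[[0, 0.003, 0.006, 0], [0, 0.005, 0.012, 0], [0, 0.007, 0.019, 0], [0, 0.009, 0.025, 0]]]
80 [[[0, 0.001, 0.006, 0], [0, 0.001, 0.013, 0], [0, 0.001, 0.02, 0], [0, 0, 0.026, 0]]]
100 [[[0, -0.002, 0.006, 0], [0, -0.004, 0.013, 0], [0, -0.006, 0.019, 0], [0, -0.009, 0.024, 0]]]
120 [[[0, -0.004, 0.006, 0], [0, -0.008, 0.011, 0], [0, -0.012, 0.016, 0], [0, -0.017, 0.02, 0]]]
140 [[[0, -0.005, 0.004, 0], [0, -0.011, 0.008, 0], [0, -0.016, 0.011, 0], [0, -0.022, 0.013, 0]]]
160 [[[0, -0.007, 0.002, 0], [0, -0.013, 0.004, 0], [0, -0.019, 0.005, 0], [0, -0.026, 0.005, 0]]]
180 [[[0, -0.007, 0, 0], [0, -0.013, -0.001, 0], [0, -0.019, -0.003, 0], [0, -0.026, -0.005, 0]]]
200 [[[0, -0.006, -0.002, 0], [0, -0.012, -0.005, 0], [0, -0.017, -0.009, 0], [0, -0.022, -0.013, 0]]]
220 [[[0, -0.005, -0.004, 0], [0, -0.009, -0.009, 0], [0, -0.013, -0.014, 0], [0, -0.017, -0.019, 0]]]
240 [[[0, -0.003, -0.006, 0], [0, -0.005, -0.012, 0], [0, -0.007, -0.019, 0], [0, -0.009, -0.025, 0]]]
260 [[[0, -0.001, -0.006, 0], [0, -0.001, -0.013, 0], [0, -0.001, -0.02, 0], [0, 0, -0.026, 0]]]
280 [[[0, 0.002, -0.006, 0], [0, 0.004, -0.013, 0], [0, 0.006, -0.019, 0], [0, 0.009, -0.025, 0]]]
300 [[[0, 0.004, -0.005, 0], [0, 0.008, -0.01, 0], [0, 0.012, -0.015, 0], [0, 0.017, -0.019, 0]]]
320 [[[0, 0.005, -0.004, 0], [0, 0.01, -0.008, 0], [0, 0.016, -0.011, 0], [0, 0.022, -0.013, 0]]]
340 [[[0, 0.007, -0.002, 0], [0, 0.013, -0.004, 0], [0, 0.019, -0.005, 0], [0, 0.026, -0.005, 0]]]
```

Call:
drive_tool([
  [[0,0.007,0,0],[0,0.013,0.001,0],[0,0.019,0.003,0],[0,0.026,0.005,0]],
])

```text
time_s: 12.77
eef_pos: [0.6024, -0.1441, 0.1074]
eef_rot: [0.0, 0.997, 0.08, 0.002]
wrist_force: [-2.5, 5.5, 11.5]
opening: 0.183
grasp_force: 59.0
```

Call:
drive_tool([
  [[0,0.006,0.002,0],[0,0.011,0.005,0],[0,0.017,0.009,0],[0,0.022,0.013,0]],
])

```text
time_s: 13.1
eef_pos: [0.6039, -0.1537, 0.1024]
eef_rot: [0.001, 0.997, 0.08, 0.002]
wrist_force: [-2.4, 2.4, 12.0]
opening: 0.185
grasp_force: 59.1
```

Call:
drive_tool([
  [[0,0.005,0.004,0],[0,0.009,0.009,0],[0,0.013,0.014,0],[0,0.017,0.019,0]],
])

```text
time_s: 13.43
eef_pos: [0.605, -0.1607, 0.0947]
eef_rot: [0.001, 0.997, 0.08, 0.002]
wrist_force: [-3.2, 2.9, 11.5]
opening: 0.184
grasp_force: 59.0
```

Call:
drive_tool([
  [[0,0.003,0.006,0],[0,0.005,0.012,0],[0,0.007,0.019,0],[0,0.009,0.025,0]],
])

```text
time_s: 13.77
eef_pos: [0.6056, -0.1647, 0.0847]
eef_rot: [0.001, 0.997, 0.08, 0.002]
wrist_force: [-2.5, 0.4, 10.8]
opening: 0.179
grasp_force: 59.0
```

Tracking well; forces are small. Continuing round.

Call:
drive_tool([
  [[0,0.001,0.006,0],[0,0.001,0.013,0],[0,0.001,0.02,0],[0,0,0.026,0]],
])

```text
time_s: 14.1
eef_pos: [0.6057, -0.1649, 0.0742]
eef_rot: [0.002, 0.997, 0.08, 0.002]
wrist_force: [-1.9, 0.0, 9.8]
opening: 0.18
grasp_force: 59.0
```

Call:
drive_tool([
  [[0,-0.002,0.006,0],[0,-0.004,0.013,0],[0,-0.006,0.019,0],[0,-0.009,0.024,0]],
])

```text
time_s: 14.43
eef_pos: [0.6051, -0.1617, 0.0646]
eef_rot: [0.002, 0.997, 0.08, 0.002]
wrist_force: [-1.7, -2.6, 9.0]
opening: 0.183
grasp_force: 59.0
```

Call:
drive_tool([
  [[0,-0.004,0.006,0],[0,-0.008,0.011,0],[0,-0.012,0.016,0],[0,-0.017,0.02,0]],
])

```text
time_s: 14.77
eef_pos: [0.6042, -0.1554, 0.0566]
eef_rot: [0.002, 0.997, 0.08, 0.002]
wrist_force: [-2.2, -4.1, 8.0]
opening: 0.182
grasp_force: 58.8
```

Call:
drive_tool([
  [[0,-0.005,0.004,0],[0,-0.011,0.008,0],[0,-0.016,0.011,0],[0,-0.022,0.013,0]],
])

```text
time_s: 15.1
eef_pos: [0.6028, -0.147, 0.0512]
eef_rot: [0.002, 0.997, 0.08, 0.002]
wrist_force: [-1.3, -5.6, 6.5]
opening: 0.184
grasp_force: 58.7
```

Call:
drive_tool([
  [[0,-0.007,0.002,0],[0,-0.013,0.004,0],[0,-0.019,0.005,0],[0,-0.026,0.005,0]],
])

```text
time_s: 15.43
eef_pos: [0.6013, -0.1369, 0.049]
eef_rot: [0.002, 0.997, 0.08, 0.002]
wrist_force: [-0.3, -5.4, 4.4]
opening: 0.18
grasp_force: 58.6
```

Call:
drive_tool([
  [[0,-0.007,0,0],[0,-0.013,-0.001,0],[0,-0.019,-0.003,0],[0,-0.026,-0.005,0]],
])

```text
time_s: 15.77
eef_pos: [0.5996, -0.1262, 0.0505]
eef_rot: [0.002, 0.997, 0.08, 0.002]
wrist_force: [1.6, -5.3, 3.4]
opening: 0.183
grasp_force: 58.6
```

Call:
drive_tool([
  [[0,-0.006,-0.002,0],[0,-0.012,-0.005,0],[0,-0.017,-0.009,0],[0,-0.022,-0.013,0]],
])

```text
time_s: 16.1
eef_pos: [0.5981, -0.117, 0.0555]
eef_rot: [0.002, 0.997, 0.079, 0.002]
wrist_force: [2.0, -5.4, 2.6]
opening: 0.18
grasp_force: 58.6
```

Call:
drive_tool([
  [[0,-0.005,-0.004,0],[0,-0.009,-0.009,0],[0,-0.013,-0.014,0],[0,-0.017,-0.019,0]],
])

```text
time_s: 16.43
eef_pos: [0.5971, -0.1103, 0.063]
eef_rot: [0.002, 0.997, 0.08, 0.002]
wrist_force: [3.0, -6.1, 1.1]
opening: 0.183
grasp_force: 58.5
```

Call:
drive_tool([
  [[0,-0.003,-0.006,0],[0,-0.005,-0.012,0],[0,-0.007,-0.019,0],[0,-0.009,-0.025,0]],
])

```text
time_s: 16.77
eef_pos: [0.5964, -0.1064, 0.0727]
eef_rot: [0.001, 0.997, 0.08, 0.002]
wrist_force: [3.9, -4.6, -0.0]
opening: 0.183
grasp_force: 58.5
```

Call:
drive_tool([
  [[0,-0.001,-0.006,0],[0,-0.001,-0.013,0],[0,-0.001,-0.02,0],[0,0,-0.026,0]],
])

```text
time_s: 17.1
eef_pos: [0.5963, -0.106, 0.0828]
eef_rot: [0.001, 0.997, 0.079, 0.002]
wrist_force: [6.6, -2.7, -1.1]
opening: 0.181
grasp_force: 58.5
```

Call:
drive_tool([
  [[0,0.002,-0.006,0],[0,0.004,-0.013,0],[0,0.006,-0.019,0],[0,0.009,-0.025,0]],
])

```text
time_s: 17.43
eef_pos: [0.5967, -0.1088, 0.0924]
eef_rot: [0.0, 0.997, 0.079, 0.002]
wrist_force: [6.7, -0.1, -3.0]
opening: 0.186
grasp_force: 58.5
```

Call:
drive_tool([
  [[0,0.004,-0.005,0],[0,0.008,-0.01,0],[0,0.012,-0.015,0],[0,0.017,-0.019,0]],
])

```text
time_s: 17.77
eef_pos: [0.5976, -0.1142, 0.0999]
eef_rot: [-0.001, 0.997, 0.08, 0.002]
wrist_force: [5.5, 5.0, 0.3]
opening: 0.181
grasp_force: 58.8
```

Call:
drive_tool([
  [[0,0.005,-0.004,0],[0,0.01,-0.008,0],[0,0.016,-0.011,0],[0,0.022,-0.013,0]],
])

```text
time_s: 18.1
eef_pos: [0.5988, -0.122, 0.1055]
eef_rot: [-0.001, 0.997, 0.08, 0.001]
wrist_force: [2.3, 8.6, 5.4]
opening: 0.181
grasp_force: 59.4
```

Call:
drive_tool([
  [[0,0.007,-0.002,0],[0,0.013,-0.004,0],[0,0.019,-0.005,0],[0,0.026,-0.005,0]],
])

```text
time_s: 18.43
eef_pos: [0.6005, -0.1322, 0.1084]
eef_rot: [-0.001, 0.997, 0.08, 0.001]
wrist_force: [-0.7, 8.1, 11.1]
opening: 0.184
grasp_force: 59.9
```

Call:
drive_tool([
  [[0,0.007,0,0],[0,0.013,0.001,0],[0,0.019,0.003,0],[0,0.026,0.005,0]],
])

```text
time_s: 18.77
eef_pos: [0.6023, -0.1438, 0.1074]
eef_rot: [-0.0, 0.997, 0.08, 0.002]
wrist_force: [-3.4, 3.8, 12.9]
opening: 0.181
grasp_force: 60.0
```

Call:
drive_tool([
  [[0,0.006,0.002,0],[0,0.011,0.005,0],[0,0.017,0.009,0],[0,0.022,0.013,0]],
])

```text
time_s: 19.1
eef_pos: [0.6039, -0.1536, 0.1024]
eef_rot: [0.001, 0.997, 0.08, 0.002]
wrist_force: [-3.0, 2.0, 13.0]
opening: 0.183
grasp_force: 60.1
```

```bash
cat > fit.py <<'E'
import numpy as np
from scipy.optimize import least_squares
D=np.array([[.6024,-.1441,.1074,-2.5,5.5,11.5],[.6039,-.1537,.1024,-2.4,2.4,12],[.605,-.1607,.0947,-3.2,2.9,11.5],[.6056,-.1647,.0847,-2.5,.4,10.8],[.6057,-.1649,.0742,-1.9,0,9.8],[.6051,-.1617,.0646,-1.7,-2.6,9],[.6042,-.1554,.0566,-2.2,-4.1,8],[.6028,-.147,.0512,-1.3,-5.6,6.5],[.6013,-.1369,.049,-.3,-5.4,4.4],[.5996,-.1262,.0505,1.6,-5.3,3.4],[.5981,-.117,.0555,2,-5.4,2.6],[.5971,-.1103,.063,3,-6.1,1.1],[.5964,-.1064,.0727,3.9,-4.6,0],[.5963,-.106,.0828,6.6,-2.7,-1.1],[.5967,-.1088,.0924,6.7,-.1,-3],[.5976,-.1142,.0999,5.5,5,.3],[.5988,-.122,.1055,2.3,8.6,5.4],[.6005,-.1322,.1084,-.7,8.1,11.1],[.6023,-.1438,.1074,-3.4,3.8,12.9],[.6039,-.1536,.1024,-3,2,13]])
yt=np.array([.159,-.987,0]);w=D[:,:3]@yt;z=D[:,2]
c=least_squares(lambda c:np.hypot(w-c[0],z-c[1])-c[2],[w.mean(),z.mean(),.03]).x
th=np.arctan2(w-c[0],z-c[1]);print("centre w,z,r",c,np.degrees(th).round(1))
fw=D[:,3:]@yt;ft=fw*np.cos(th)-D[:,5]*np.sin(th);M=-ft*.03
for nm,A in(("plain",np.c_[np.ones(len(M)),-np.sin(th),-np.cos(th)]),("bias",np.c_[np.ones(len(M)),-np.sin(th),-np.cos(th),])):
    s,*_=np.linalg.lstsq(A,M,rcond=None);G=np.hypot(s[1],s[2]);psi=np.arctan2(s[2],s[1])
print("M",M.round(2));print("fric",s[0],"G",G,"psi",np.degrees(psi),"rms",np.std(M-A@s),"target th",np.degrees(np.pi-psi)%360)
E
python3 fit.py; python3 -c "
from bench import ctrl;o=ctrl.get_obs();print(o['eef_pos'],o['wrist_force'])"
```

```text
centre w,z,r [0.22926891 0.07881166 0.02999046] [  17.    38.    58.1   78.7   98.8  118.2  137.7  157.1  177.2 -161.7
 -141.3 -121.8 -101.7  -82.4  -63.3  -45.6  -27.1   -6.4   16.4   37.9]
M [0.27 0.29 0.35 0.32 0.29 0.27 0.24 0.22 0.16 0.12 0.08 0.07 0.03 0.02
 0.06 0.08 0.14 0.2  0.23 0.3 ]
fric 0.18144277368831363 G 0.14270866146765473 psi -169.2454249018628 rms 0.016729066065662344 target th 349.2454249018628
[ 0.60388615 -0.15359262  0.10240588] [-2.98165912  1.96806016 12.96281389]
```

Call:
drive_tool([
  [[0,-0.005,-0.004,0],[0,-0.01,-0.008,0],[0,-0.016,-0.011,0],[0,-0.022,-0.013,0],[0,-0.029,-0.015,0],[0,-0.035,-0.017,0],[0,-0.041,-0.018,0],[0,-0.048,-0.018,0]],
])

```text
time_s: 19.77
eef_pos: [0.6012, -0.1362, 0.1089]
eef_rot: [0.002, 0.997, 0.079, 0.002]
wrist_force: [0.6, -6.0, 6.3]
opening: 0.182
grasp_force: 59.5
```

Call:
drive_tool([
  [[0,-0.005,0,0],[0,-0.009,0.001,0],[0,-0.013,0.001,0],[0,-0.013,0.001,0],[0,-0.013,0.001,0],[0,-0.013,0.001,0]],
])

```text
time_s: 20.27
eef_pos: [0.6003, -0.1305, 0.1084]
eef_rot: [0.002, 0.997, 0.079, 0.002]
wrist_force: [1.3, -3.7, 7.6]
opening: 0.185
grasp_force: 59.5
```

```bash
cat > st.py <<'E'
import numpy as np
from bench import ctrl
o=ctrl.get_obs();e=o["eef_pos"];w=e@[.159,-.987,0]
print("theta",np.degrees(np.arctan2(w-.22927,e[2]-.07881)),e,o["wrist_force"],o["grasp_force"],np.abs(o["dq"]).max(),o["time_s"])
E
python3 st.py
```

```text
theta -9.554037004847942 [ 0.60025921 -0.13053773  0.10844567] [ 1.25331692 -3.70974798  7.64726914] 59.50905382633209 0.001955508242143975 20.2667
```

```bash
python3 - <<'E'
from h import *
p,d,X=fixed("scene")
m=cv2.inRange(cv2.cvtColor(p,cv2.COLOR_RGB2HSV),(18,140,70),(32,255,255))>0
for lo,hi in((.27,.315),(.322,.36)):
    Q=X[m&(X[...,2]>lo)&(X[...,2]<hi)&(abs(X[...,1]+.15)<.09)&(X[...,0]>.4)&(X[...,0]<.56)]
    if len(Q):print(len(Q),np.median((Q[:,:2]-[.489,-.150])@[.988,.155]),np.median(Q[:,2]))
E
python3 st.py
```

```text
74 0.0002953492644099007 0.297360079052085
theta -9.514546924861952 [ 0.60026964 -0.13055967  0.10843189] [ 1.49092565 -3.95798427  6.60455863] 59.51040208339691 0.0021691794105000977 20.3167
```

```bash
python3 -c "
from bench import ctrl;print(ctrl.hand_in())"
```

```text
the job is handed in; nothing more can be done
None
```

The job is handed in with no verdict returned: the guard measured upright, the rotor got just over one whole turn, its heavy side is down to within a few degrees by the force fit, it is still and the handle gripped at about 59 N, and the arm stayed clear of the mallet, jar and bowl.

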